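Punch a marble strip at its crayon line

ROBOT

A 6-joint arm with a two-finger parallel gripper is mounted at the origin on the work surface. World frame = base frame: x ahead of the robot, y to its left, z up, the work surface at z = 0. Lengths are in mm, angles in rad, forces in N, time in s.
With the tool pointing down it reaches from about 350 to 775 mm from the base axis. Payload 7.3 kg.
Tool frame: the origin (TCP) lies at the very end of the fingers, on their centre line; the grasp point (between the pads) lies 19 mm behind it (bot.grip_point_offset is the distance from the TCP to the grasp point, in mm); z points along the fingers, y is the line along which they close (so a half turn about z gives the same grasp; the last joint's range is limited). The gripper opens to 92 mm and grips with 3 to 60 N. Pads are 19 mm wide; open, the fingers measure 130 mm over their backs; the gripper's body (75 mm by 190 mm) begins 47 mm behind the grasp point.
Start: joints at [1.1, 0.342, 1.524, -0, 1.275, -0.146], TCP at [167.524, 497.577, 202.041] pointing down, gripper open.
Joint ranges: [-2.53, 2.53], [-0.77, 2.02], [0.04, 2.7], [-1, 4.14], [0.28, 2.66], [-3.11, 3.11]. Speed limits (rad/s): [2.57, 2.57, 3.14, 3.14, 3.14, 3.14].

INTERFACE

Orientations are given as [roll, pitch, yaw] about the fixed x, y, z axes, in that order (R = Rz(yaw) Ry(pitch) Rx(roll)).
In Python, from plant import bot gives the robot as it stands. The module is installed in compiled form; this text tells all that it offers.
- The arm moves only by the shell command python3 -m jog 'ROWS' [OPENING]. ROWS is JSON, a list of rows, each a list of 6 numbers: the shift along the tool's x, y, z in mm, then the turn, a rotation vector about the tool's x, y, z in rad. In form: [[dx, dy, dz, rx, ry, rz], ...]. A call has 1 to 12 rows; each row shifts and turns the commanded pose from where the row before left it, along the tool's axes as they then stand; what a row does not reach is not made up. A row lasts 1/10 s, in which the tool goes at most 50 mm and 8.59 degrees, less where a joint would pass 70% of its speed; a pose out of reach is approached as far as the arm can. A call with a gripper value outside its range is refused whole. OPENING is the opening in per cent of the stroke, from 0 (shut) to 100 (fully open), set as the call begins (- or left out, the last holds). The fingers move at their own pace and stop on an object; the grip force is fixed at half the most. Time passes only in rows, so rows that do not move let the fingers close. It gives the time, the measured TCP pose, the force, the opening and the grip force at its end, in the units of the state.
- bot.get_obs(): the state, without advancing time (a new reading comes with each control period).
- bot.capture(name): name is "side" or "top" or "wrist"; returns the picture (420x560x3 uint8, red, green, blue); there is no depth.
- bot.camera_model(name): a dict with "fx", "fy", "cx", "cy" (pixels), "position" and "orientation" of the camera in the world; the wrist camera has in their place "T_tool_cam" (4x4, takes a point from camera to tool coordinates, whose origin is the TCP and whose axes are the flange's). Camera axes: x right, y down, z forward; pixel columns grow to the right and rows downward; lengths in mm; the calibration is good to about 2 mm. A picture is of the moment at which its call begins: read the wrist's pose just before it. camera_model takes no time and is no camera call.
- bot.close_job(): hands the job in; it is judged then, once.
Trained networks look in the newest picture that a camera, given by its name, has taken for a name from the list of things; names that differ only in an ending like _2 or _b are one class to them, and where a whole thing is asked for, a point or a joint stands for the part that bears it (a point fixed in the world has none). Each returns a list of dicts, best first, with "p" (0 to 1); they miss things now and then, are a little off and sometimes report something else, mostly with a low value. They report only what shows in the picture. A call takes as long as a camera call. They do not tell look-alikes from the thing itself.
- bot.outline_of(target, camera): "mask" (420x560 bool, what is visible of it) and "pixel" ([column, row] in pixels, amid what is visible of it).
The state is a dict: "time": time; "joint_positions": joint angles; "dq": joint speeds; "tau": joint torques, N m; "tool_pos": TCP position; "tcp_rot": TCP orientation; "contact_force": force on the tool from outside, world axes, zero at the start; "moment": the same for the moment, N m; "grip_width": finger opening in mm; "finger_force": force on a finger pad.
Only numpy, scipy, OpenCV 4.12 (cv2) and the standard library are available. Lean on these libraries where they do the work, as an engineer would, in place of code of your own. Each camera call takes 0.05 s, during which the arm holds its last target. There are 200 camera calls.

TASK

On the marking press, slide the carriage by its black grip until the crayon line across the marble strip lies under the punch. Then press the foot pedal standing on the bench right down to its stop, hold it there for a moment so that the punch marks the stone, and let the pedal spring back up. Do not push the pedal down while the line is away from the punch, leave the carriage on the mark, and do not disturb the jar, the rubbing block or the marble offcut standing around.

Things in the scene. Friction and masses are not known exactly. Their poses are not given: they have to be found in the camera images.
- grip_top (a point): Centre of the top of the carriage's grip: an upright black plastic block, 28 mm (x) by 20 mm along the track (y), top 78 mm above the bench, standing on a flat aluminium tongue (top at 36 mm) on the robot's side of the carriage. y of this frame is along the track. Grip, carriage and strip slide together, friction about 2 N. The grip is 105 mm in front (-x) of the punch.
- line (a point): Middle of the crayon line on the marble strip's top face, 56 mm above the bench. The strip is 100 mm (x) by 190 mm (y) by 20 mm and is clamped on the carriage; the dark line, 5 mm wide, runs right across it along x. The strip is not always clamped at the same place, so the line is up to 25 mm from the grip's y.
- punch_axis (a point): Fixed point of the press below the punch, 56 mm above the bench, level with the strip's top; y is along the track, z up, -x the grip's side. The line must lie here, at 0 in y. Raised punch tip 15 mm above; the aluminium air cylinder, 28 mm across, reaches from 100 to 183 mm over the bench; a grey arm and column 75 to 105 mm behind (+x) carry it. Bed 190 by 240 mm.
- carriage (a joint): Slide of the carriage in the track, m: 0 to 0.12, growing towards +y of the press.
- pedal (a joint): Pedal angle, rad: 0 = up, tilted 0.30 rad with the robot-side edge raised; 0.30 = level, down at its stop. Springs back by itself. It works the punch by air.
- pedal_tread (a point): Place to press: on the pedal's ribbed black rubber, on its middle line, 95 mm from the hinge. The pedal is an aluminium plate 125 by 70 mm, hinged at its far (+x) end on a dark steel base 160 by 100 mm fixed to the bench. The point is 69 mm above the bench when up, 41 mm when down; 6 N starts it, 15 N holds it down. This frame tilts with the pedal (level when up).
- pedal_base_hinge (a point): Hinge axis of the pedal, at its middle, 32 mm above the bench; axis along y of this frame; the pedal extends from here towards -x of this frame.
- offcut: Bystander: marble offcut 50 by 70 by 20 mm, beside the press. Origin under its centre.
- rub_block: Bystander: grey rubbing block 90 by 50 by 30 mm, beside the pedal. Origin under its centre.
- sealer: Bystander: jar 56 mm across, 130 mm tall, standing behind the pedal. Origin under its centre.
Not all that is in view belongs to the job. Of the things that look like the part that bears pedal, take the one that is farthest from the robot's base at the start.

How it is judged (in metres and radians):
On the way, in this order (a step that is already met when the one before it is completed fails the run):
1. the crayon line lies under the punch (within 5 mm along the track), carriage at rest (y of line in the frame of punch_axis between -0.005 and 0.005 m and velocity of joint carriage between -0.01 and 0.01 m/s), for 0.2 s.
2. the pedal is down at its stop (0.27 rad or more of 0.30) with the line under the punch (value of joint pedal above 0.27 rad and y of line in the frame of punch_axis between -0.005 and 0.005 m), for 0.3 s.
At the end, for the whole second after the job is handed in: The crayon line is still within 5 mm of the punch axis along the track, the carriage is at rest and the pedal is back up (under 0.04 rad) (y of line in the frame of punch_axis between -0.005 and 0.005 m and value of joint pedal below 0.04 rad and velocity of joint carriage between -0.005 and 0.005 m/s); the robot touches nothing.
It fails at once if the pedal is pushed past half way (0.15 rad) while the line is more than 7 mm from the punch (value of joint pedal above 0.15 rad and not (y of line in the frame of punch_axis between -0.007 and 0.007 m)).
It fails at once if a bystander is moved by more than 20 mm (distance of any of offcut, rub_block, sealer from where it was at the start of the episode above 0.02 m).
It also fails if it takes over 61 s, if anything falls off the work surface, if the arm or the gripper's body presses on something with over 40 N, if the wrist force passes 120 N, or if a joint passes its speed limit or range.

## Working session

There is one attempt and no reset: what is moved stays moved. The work goes in short steps, Python scripts to look and compute and a shell command to move; the robot and the scene stay as the last step left them, time stands still between calls to the robot, and variables do not carry over. Pictures are saved under pics/ and viewed, at most 10 in all, crops included, and the job is handed in when it is done.

```bash
mkdir -p pics; cat > h.py <<'E'
import numpy as np, cv2
from scipy.spatial.transform import Rotation as R
from plant import bot
def cam(name):
    m=bot.camera_model(name)
    if "T_tool_cam" in m:
        o=bot.get_obs(); T=np.eye(4); T[:3,:3]=R.from_euler('xyz',o['tcp_rot']).as_matrix(); T[:3,3]=o['tool_pos']
        T=T@np.array(m["T_tool_cam"]); return m,T[:3,:3],T[:3,3]
    q=np.array(m["orientation"])
    r=q if q.shape==(3,3) else (R.from_euler('xyz',q).as_matrix() if q.size==3 else None)
    return m,r,np.array(m["position"])
def ray(c,px):
    m,r,p=c; d=r@np.array([(px[0]-m['cx'])/m['fx'],(px[1]-m['cy'])/m['fy'],1]); return p,d
def onz(c,px,z):
    p,d=ray(c,px); return p+d*(z-p[2])/d[2]
def proj(c,X):
    m,r,p=c; v=r.T@(np.array(X)-p); return [m['fx']*v[0]/v[2]+m['cx'],m['fy']*v[1]/v[2]+m['cy']]
def tri(a,pa,b,pb):
    A=[];B=[]
    for c,px in((a,pa),(b,pb)):
        p,d=ray(c,px); d=d/np.linalg.norm(d); M=np.eye(3)-np.outer(d,d); A.append(M);B.append(M@p)
    x=np.linalg.lstsq(np.vstack(A),np.hstack(B),rcond=None)[0]
    return x
def shot(name,f):
    c=cam(name); im=bot.capture(name); cv2.imwrite('pics/'+f,im[:,:,::-1]); return c,im
E
python3 - <<'E'
from h import *
print(bot.camera_model('side'),bot.camera_model('top'))
a=bot.capture('side');b=bot.capture('top')
cv2.imwrite('pics/st.png',cv2.resize(np.vstack([a,b])[:,:,::-1],None,fx=1,fy=1)[:420]);cv2.imwrite('pics/top.png',b[:,:,::-1])
o=bot.get_obs();print(o['tcp_rot'],o['time'])
for t in ['grip_top','line','carriage','pedal','pedal_tread','pedal_base_hinge','offcut','rub_block','sealer','punch_axis']:
  for n in ['side','top']:
    try: print(t,n,[(np.round(d['pixel']),round(d['p'],2),int(d['mask'].sum())) for d in bot.outline_of(t,n)])
    except Exception as e: print(t,e)
E
```

```text
{'fx': 385.53565325940883, 'fy': 385.53565325940883, 'cx': 282.9032400803427, 'cy': 211.191324848106, 'position': array([248.63280628, 412.95510034, 676.90316186]), 'orientation': array([-2.37677479,  0.00637463, -2.60336728])} {'fx': 536.8755476320821, 'fy': 536.8755476320821, 'cx': 277.0829020092349, 'cy': 202.0658979175666, 'position': array([ 453.21951292,  -81.73191447, 1302.17972988]), 'orientation': array([-3.06788655e+00,  2.59159213e-03, -1.58057671e+00])}
[-3.14029089e+00 -1.91663163e-04  2.81676250e+00] 0.1
grip_top side [(array([198., 304.]), 0.74, 6834)]
grip_top top [(array([182., 185.]), 0.56, 4615)]
line side [(array([191., 296.]), 0.95, 4869)]
line top [(array([179., 186.]), 0.78, 3183), (array([239., 224.]), 0.18, 636)]
carriage side [(array([202., 304.]), 0.57, 6757)]
carriage top [(array([179., 189.]), 0.74, 4431)]
pedal side [(array([289., 182.]), 0.92, 839), (array([381., 211.]), 0.74, 1298), (array([309., 366.]), 0.73, 2965), (array([310., 166.]), 0.46, 482)]
pedal top [(array([333., 275.]), 0.84, 1643), (array([330., 183.]), 0.7, 1499), (array([172., 287.]), 0
[... 234 characters left out ...]
 278.]), 0.71, 1660)]
pedal_base_hinge side [(array([290., 192.]), 0.91, 2217), (array([306., 373.]), 0.88, 5823), (array([376., 224.]), 0.72, 2956)]
pedal_base_hinge top [(array([331., 276.]), 0.95, 2954), (array([174., 286.]), 0.66, 2823), (array([326., 185.]), 0.64, 2682)]
offcut side [(array([281., 270.]), 0.83, 795)]
offcut top [(array([242., 223.]), 0.73, 594)]
rub_block side [(array([310., 169.]), 0.63, 514)]
rub_block top [(array([366., 182.]), 0.56, 854)]
sealer side [(array([236., 164.]), 0.84, 1130)]
sealer top [(array([313., 124.]), 0.71, 712)]
punch_axis side [(array([176., 317.]), 0.56, 15057), (array([293., 182.]), 0.24, 903)]
punch_axis top [(array([165., 179.]), 0.87, 8964)]
```

View pics/st.png

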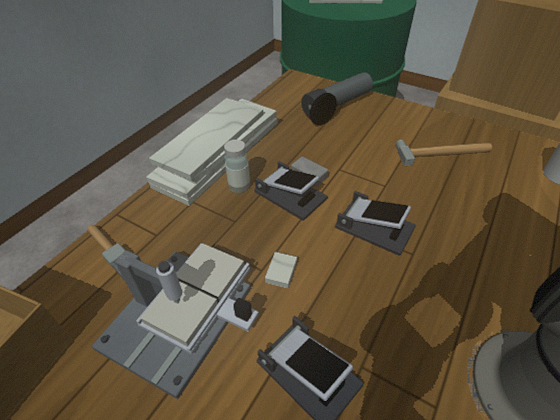

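View pics/top.png

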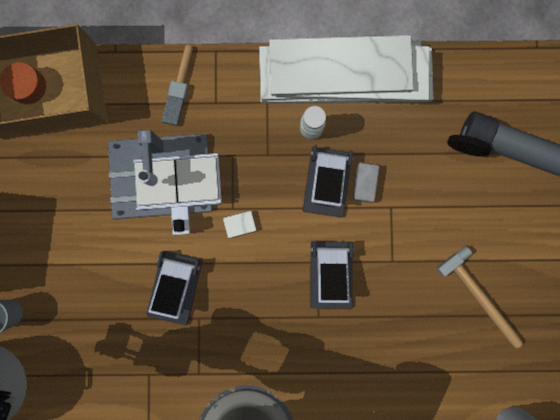

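The top view shows the press at about (165,180), with the grip at (180,226), the line at column 177 and the cylinder top at (145,175). There are three pedals. The farthest is at (329,185), between the jar (313,122) and the rubbing block (367,182), so it is the one to use.

```bash
python3 - <<'E'
from h import *
s,t=cam('side'),cam('top')
for n,a,b,z in [('grip',(243,305),(180,225),78),('lineN',(217,300),(178,203),56),('lineF',(190,284),(176,160),56),('cyltop',(166,267),(144,175),183),('tread',(296,181),(329,186),69)]:
    print(n,tri(s,a,t,b).round(),onz(s,a,z).round(),onz(t,b,z).round())
print('offcut',onz(t,(241,223),20),'rub',onz(t,(366,182),30),'jar',onz(t,(313,113),130))
print(bot.camera_model('wrist'))
o=bot.get_obs();print(o['tool_pos'],o['tcp_rot'],R.from_euler('xyz',o['tcp_rot']).as_matrix().round(3))
E
```

```text
grip [495. 145.  65.] [490. 152.  78.] [493. 142.  78.]
lineN [548. 154.  49.] [546. 158.  56.] [545. 151.  56.]
lineF [639. 153.  31.] [611. 157.  56.] [646. 156.  56.]
cyltop [596. 201. 175.] [590. 204. 183.] [596. 199. 183.]
tread [ 582. -201.   55.] [ 575. -187.   69.] [ 580. -200.   69.]
offcut [498.65296723   7.32710494  20.        ] rub [ 592.9903878  -291.57814837   30.        ] jar [ 736.90749674 -161.06671498  130.        ]
{'fx': 340.20321989452884, 'fy': 340.20321989452884, 'cx': 279.1075773545039, 'cy': 207.04065888595673, 'T_tool_cam': array([[ 1.82322473e-03, -9.69206480e-01, -2.46242717e-01,
         6.50301429e+01],
       [ 9.99998016e-01,  1.56938445e-03,  1.22709631e-03,
         2.86402274e-01],
       [-8.02860200e-04, -2.46244466e-01,  9.69207418e-01,
        -1.82294887e+02],
       [ 0.00000000e+00,  0.00000000e+00,  0.00000000e+00,
         1.00000000e+00]])}
[167.54139684 497.59021814 202.04017903] [3.14145752e+00 1.19436925e-05 2.81676131e+00] [[-0.948  0.319  0.   ]
 [ 0.319  0.948  0.   ]
 [-0.     0.    -1.   ]]
```

```bash
python3 -m jog '[[-30,-20,-5,0,0,0],[-30,-20,-5,0,0,0],[-30,-20,-5,0,0,0],[-30,-20,-5,0,0,0],[-30,-20,-5,0,0,0],[-30,-20,-5,0,0,0],[-30,-20,-5,0,0,0],[-30,-20,-5,0,0,0],[-30,-20,-5,0,0,0],[-30,-20,-5,0,0,0],[-30,-20,-5,0,0,0],[-30,-20,-5,0,0,0]]'; python3 -m jog '[[0,0,0,0,0,-0.095],[0,0,0,0,0,-0.095],[0,0,0,0,0,-0.095],[0,0,0,0,0,-0.095],[0,0,0,0,0,0],[0,0,0,0,0,0]]'
python3 - <<'E'
from h import *
c,im=shot('wrist','w1.png'); o=bot.get_obs(); print(o['tool_pos'],o['tcp_rot'],o['contact_force'],o['joint_positions'])
E
```

```text
time: 2.3
tool_pos: [432.8, 153.9, 262.4]
tcp_rot: [3.141, 0.0, 2.817]
contact_force: [0.1, 0.0, -0.3]
grip_width: 91.7
finger_force: 0.0
time: 2.9
tool_pos: [432.1, 155.3, 262.1]
tcp_rot: [3.141, 0.0, -3.089]
contact_force: [-0.3, -0.1, 0.5]
grip_width: 92.0
finger_force: 0.0
[432.08524903 155.29291013 262.0640057 ] [ 3.14144605e+00  1.08983403e-04 -3.08862689e+00] [-0.70374691 -0.59051587  0.19016707] [ 1.77753418e-01  1.75579744e-01  1.58279536e+00  1.34257393e-04
  1.38309117e+00 -1.44603373e+00]
```

View pics/w1.png

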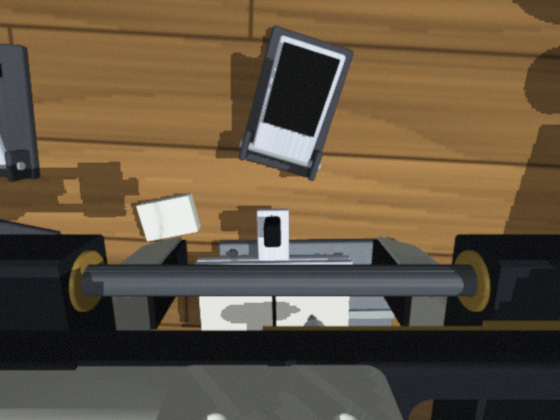

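The wrist view shows the grip at about (272,232) and the line at column 275, and the gripper hides the punch. I'll go forward and up so the press falls in the clear upper part of the picture.

```bash
python3 -m jog '[[0,0,-12,0,0,0],[-24,0,-12,0,0,0],[-24,0,-12,0,0,0],[-24,0,-12,0,0,0],[-24,0,-12,0,0,0],[-24,0,0,0,0,0],[-24,0,0,0,0,0],[-21,0,0,0,0,0],[0,0,0,0,0,0],[0,0,0,0,0,0]]'
cat > m1.py <<'E'
from h import *
import pickle,sys
n=sys.argv[1]
c,im=shot('wrist',n+'.png')
pickle.dump((c,im),open(n+'.pkl','wb'))
print(bot.get_obs()['tool_pos'])
E
python3 m1.py w2; python3 -m jog '[[0,20,0,0,0,0],[0,20,0,0,0,0],[0,20,0,0,0,0],[0,0,0,0,0,0],[0,0,0,0,0,0]]'; python3 m1.py w3; python3 -c "
import cv2,numpy as np
a=cv2.imread('pics/w2.png')[:300];b=cv2.imread('pics/w3.png')[:300]
cv2.imwrite('pics/w23.png',np.vstack([a,b]))"
```

```text
time: 3.95
tool_pos: [596.5, 164.3, 321.4]
tcp_rot: [3.142, -0.001, -3.087]
contact_force: [-1.0, -0.2, -0.4]
grip_width: 92.4
finger_force: 0.0
[596.14819775 164.4259894  321.89249566]
time: 4.5
tool_pos: [592.8, 224.3, 322.6]
tcp_rot: [-3.141, 0.001, -3.086]
contact_force: [-0.4, -0.9, -0.0]
grip_width: 91.8
finger_force: 0.0
[593.04738606 223.80867351 322.56641233]
```

View pics/w23.png

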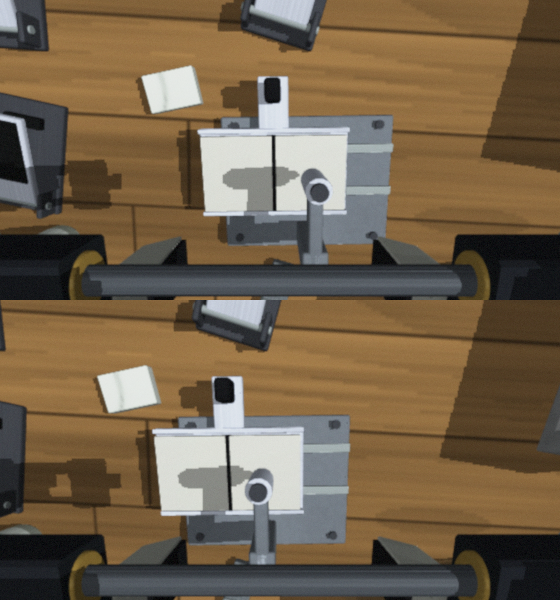

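Both views show the grip (272,90 / 224,90), the line (column 274 / 229) and the cylinder cap (319,190 / 261,190). I'll zoom in to get the cap and line exactly.

```bash
python3 - <<'E'
import pickle
from h import *
D=[pickle.load(open(n+'.pkl','rb')) for n in('w2','w3')]
tiles=[]
X0=[(255,65),(205,65)]
for (c,im),(x,y) in zip(D,X0):
    tiles.append(cv2.resize(im[y:y+145,x:x+95],None,fx=4,fy=4,interpolation=cv2.INTER_CUBIC))
    g=im.astype(int).sum(2)
    # line: darkest subpixel per row
    pts=[]
    cx={255:274,205:228}[x]
    for r in range(140,208):
        seg=np.clip(400-g[r,cx-8:cx+9],0,None).astype(float)
        if seg.sum()>200: pts.append((r,cx-8+(seg*np.arange(17)).sum()/seg.sum()))
    pts=np.array(pts); k=np.polyfit(pts[:,0],pts[:,1],1); 
    N=onz(c,(np.polyval(k,142),142),56);F=onz(c,(np.polyval(k,205),205),56)
    print('line',k,len(pts),np.std(pts[:,1]-np.polyval(k,pts[:,0])),N.round(1),F.round(1))
cv2.imwrite('pics/z.png',np.hstack(tiles)[:,:,::-1])
E
```

```text
line [1.25375177e-02 2.71265763e+02] 68 0.12690856683150084 [558.5 154.8  56. ] [642.4 160.2  56. ]
line [4.14059443e-02 2.21119646e+02] 68 0.13934438254388526 [558.9 155.   56. ] [643.1 160.2  56. ]
```

View pics/z.png

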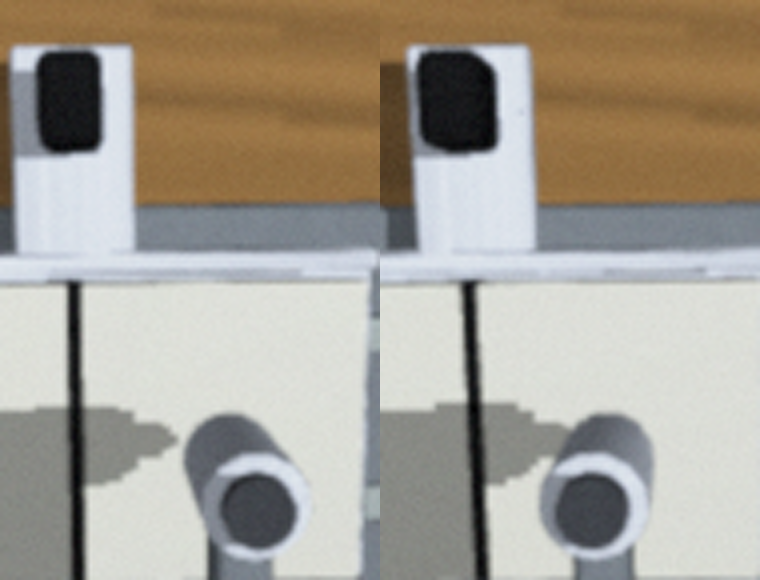

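```bash
python3 - <<'E'
import pickle
from h import *
a,b=[pickle.load(open(n+'.pkl','rb'))[0] for n in('w2','w3')]
f=lambda i,x,y:((x-380*i)/4+(255,205)[i]-.4,y/4+65-.4)
for n,p,q,z in [('cyltop',(256,506),(586,506),183),('cylbot',(229,459),(607,459),100),('grip',(70,99),(452,99),78)]:
    p=f(0,*p);q=f(1,*q);print(n,tri(a,p,b,q).round(1),onz(a,p,z).round(1),onz(b,q,z).round(1))
pt=onz(a,(274,142),56)
print(bot.get_obs()['tool_pos'],bot.get_obs()['tcp_rot'])
E
```

```text
cyltop [594.9 202.6 183.5] [594.9 202.6 183. ] [595.2 202.5 183. ]
cylbot [596.9 203.7 103.9] [597.3 204.1 100. ] [597.7 203.6 100. ]
grip [495.4 150.6  71.1] [495.9 150.8  78. ] [496.  151.7  78. ]
[593.04738606 223.80867351 322.56641233] [-3.14133354e+00  5.45354716e-04 -3.08642803e+00]
```

Measurements: the cylinder axis is at (596.5,203.2), and its heights check out. The grip is at (496,151) and the line is 45.8 mm short along the track. Next is the move over the grip.

```bash
python3 -m jog '[[20,-13.5,0,0,0,0],[20,-13.5,0,0,0,0],[20,-13.5,0,0,0,0],[20,-13.5,0,0,0,0],[20.8,-13.5,0,0,0,0],[0,0,25,0,0,0],[0,0,35,0,0,0],[0,0,35,0,0,0],[0,0,35,0,0,0],[0,0,35,0,0,0],[0,0,25,0,0,0],[0,0,0,0,0,0]]' ; python3 -m jog '[[0,0,0,0,0,0],[0,0,0,0,0,0]]'
```

```text
time: 5.75
tool_pos: [494.2, 150.1, 129.2]
tcp_rot: [-3.141, -0.007, -3.088]
contact_force: [-0.4, -0.5, 0.6]
grip_width: 91.8
finger_force: 0.0
time: 5.95
tool_pos: [497.8, 151.1, 133.9]
tcp_rot: [3.141, 0.003, -3.087]
contact_force: [-0.8, 0.1, -0.0]
grip_width: 91.3
finger_force: 0.0
```

```bash
python3 -m jog '[[2,0,20,0,0,0],[0,0,20,0,0,0],[0,0,20,0,0,0],[0,0,15,0,0,0],[0,0,10,0,0,0],[0,0,3,0,0,0],[0,0,0,0,0,0],[0,0,0,0,0,0]]' && python3 -m jog '[[0,0,0,0,0,0],[0,0,0,0,0,0],[0,0,0,0,0,0],[0,0,0,0,0,0],[0,0,0,0,0,0],[0,0,0,0,0,0],[0,0,0,0,0,0],[0,0,0,0,0,0]]' 0
```

```text
time: 6.75
tool_pos: [495.4, 151.3, 45.0]
tcp_rot: [3.141, 0.002, -3.086]
contact_force: [-0.9, -0.9, 1.0]
grip_width: 91.9
finger_force: 0.0
time: 7.55
tool_pos: [494.6, 151.2, 44.0]
tcp_rot: [3.141, -0.0, -3.086]
contact_force: [-0.5, 0.2, 0.3]
grip_width: 32.4
finger_force: 0.0
```

```bash
python3 -m jog '[[0,0,0,0,0,0],[0,0,0,0,0,0],[0,0,0,0,0,0],[0,0,0,0,0,0]]'
```

```text
time: 7.95
tool_pos: [494.6, 151.1, 44.0]
tcp_rot: [-3.141, -0.0, -3.086]
contact_force: [-0.1, -0.4, 0.4]
grip_width: 19.5
finger_force: 30.0
```

```bash
python3 -m jog '[[0,3,0,0,0,0],[0.1,6,0,0,0,0],[0,6,0,0,0,0],[0.1,6,0,0,0,0],[0,6,0,0,0,0],[0.1,6,0,0,0,0],[0,6,0,0,0,0],[0.1,4,0,0,0,0],[0,2,0,0,0,0],[0,0.8,0,0,0,0],[0,0,0,0,0,0],[0,0,0,0,0,0]]'; python3 -m jog '[[0,0,0,0,0,0],[0,0,0,0,0,0],[0,0,0,0,0,0]]'
```

```text
time: 9.15
tool_pos: [491.5, 197.2, 44.0]
tcp_rot: [3.141, -0.0, -3.087]
contact_force: [-2.6, 1.6, 0.9]
grip_width: 19.8
finger_force: 30.0
time: 9.45
tool_pos: [491.5, 197.0, 44.0]
tcp_rot: [3.141, -0.0, -3.087]
contact_force: [-3.0, 2.6, 0.1]
grip_width: 19.9
finger_force: 30.0
```

```bash
python3 -m jog '[[0,0,0,0,0,0],[0,0,0,0,0,0],[0,0,0,0,0,0],[0,0,0,0,0,0],[0,0,0,0,0,0],[0,0,0,0,0,0],[0,0,0,0,0,0]]' 100; python3 -m jog '[[0,0,-10,0,0,0],[0,0,-20,0,0,0],[0,0,-35,0,0,0],[0,0,-40,0,0,0],[0,0,-40,0,0,0],[0,0,-40,0,0,0],[0,0,-40,0,0,0],[0,0,-40,0,0,0],[0,0,-15,0,0,0],[-25,0,0,0,0,0],[-25,0,0,0,0,0],[-25,0,0,0,0,0]]'; python3 -m jog '[[-25,0,0,0,0,0],[0,0,0,0,0,0],[0,0,0,0,0,0],[0,0,0,0,0,0]]'; python3 m1.py w4
python3 - <<'E'
import pickle
from h import *
c,im=pickle.load(open('w4.pkl','rb'))
p=proj(c,(596.5,203.2,56));g=im.astype(int).sum(2);cx=int(p[0]);print(p)
x,y=cx-50,65
cv2.imwrite('pics/z4.png',cv2.resize(im[y:y+145,x:x+95],None,fx=4,fy=4,interpolation=cv2.INTER_CUBIC)[:,:,::-1])
pts=[]
for r in range(140,165):
    w=g[r,cx-20:cx+21]; s=np.clip(400-w,0,None).astype(float)
    k=int(np.argmax(s)); lo=max(0,k-6); q=s[lo:k+7]
    if q.sum()>100: pts.append((r,cx-20+lo+(q*np.arange(len(q))).sum()/q.sum()))
pts=np.array(pts)
P=np.array([onz(c,(b,a),56) for a,b in pts]);print(len(P),P[0],P[-1])
n=np.array([-.063,.998]); d=((P[:,:2]-[596.5,203.2])@n);print('line y in punch',np.median(d),d.std(), x)
E
```

```text
time: 10.15
tool_pos: [491.8, 196.9, 44.0]
tcp_rot: [3.142, 0.0, -3.086]
contact_force: [0.6, 1.0, -0.0]
grip_width: 70.8
finger_force: 0.0
time: 11.35
tool_pos: [567.1, 201.1, 325.3]
tcp_rot: [3.141, 0.001, -3.086]
contact_force: [0.1, 0.4, 0.5]
grip_width: 91.6
finger_force: 0.0
time: 11.75
tool_pos: [590.7, 202.4, 324.7]
tcp_rot: [3.141, 0.0, -3.086]
contact_force: [-0.1, 0.4, -0.8]
grip_width: 91.5
finger_force: 0.0
[590.72196613 202.50222397 324.86374694]
[np.float64(279.0819806451341), np.float64(175.11398924370454)]
25 [550.44317817 201.22926076  56.        ] [581.61391479 203.52493906  56.        ]
line y in punch 1.1415607045855196 0.10624102272249569 229
```

View pics/z4.png

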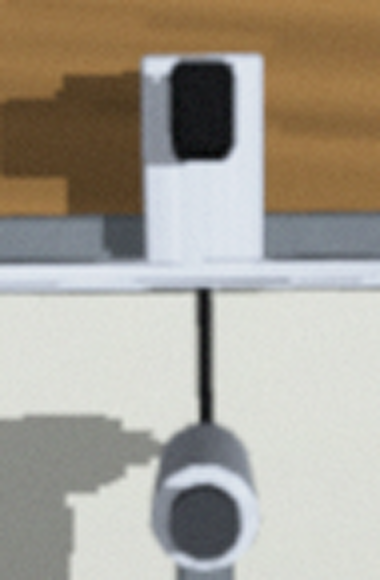

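The line passes under the cylinder, at tile column 205 against cap centre 206, about 1 mm off. That leaves the pedal: I'll close the fingers and move over it.

```bash
python3 -m jog '[[2,-33,0,0,0,0],[2,-33,0,0,0,0],[2,-33,0,0,0,0],[2,-33,0,0,0,0],[2,-33,0,0,0,0],[2,-33,0,0,0,0],[2,-33,0,0,0,0],[2,-33,0,0,0,0],[2,-33,0,0,0,0],[2,-33,0,0,0,0],[2,-33,0,0,0,0],[2,-33,0,0,0,0]]' 0;python3 -m jog '[[0,0,0,0,0,0],[0,0,0,0,0,0],[0,0,0,0,0,0]]'; python3 m1.py w5;  python3 -m jog '[[0,-20,0,0,0,0],[0,-20,0,0,0,0],[0,-20,0,0,0,0],[0,0,0,0,0,0],[0,0,0,0,0,0]]'; python3 m1.py w6; python3 -c "
import cv2,numpy as np
a=cv2.imread('pics/w5.png')[:300];b=cv2.imread('pics/w6.png')[:300]
cv2.imwrite('pics/w56.png',np.vstack([a,b]))"
```

```text
time: 13.0
tool_pos: [588.7, -195.1, 325.0]
tcp_rot: [-3.141, 0.001, -3.086]
contact_force: [1.2, 0.5, 0.2]
grip_width: 2.0
finger_force: 0.0
time: 13.3
tool_pos: [589.3, -193.1, 324.6]
tcp_rot: [3.141, 0.001, -3.085]
contact_force: [0.1, 0.8, -0.9]
grip_width: 0.3
finger_force: 0.0
[ 589.38501036 -192.95883721  324.5996666 ]
time: 13.85
tool_pos: [592.7, -254.3, 323.7]
tcp_rot: [3.141, -0.0, -3.087]
contact_force: [-0.7, -0.1, -0.8]
grip_width: 0.2
finger_force: 0.0
[ 592.84274682 -253.74058121  323.98069064]
```

View pics/w56.png

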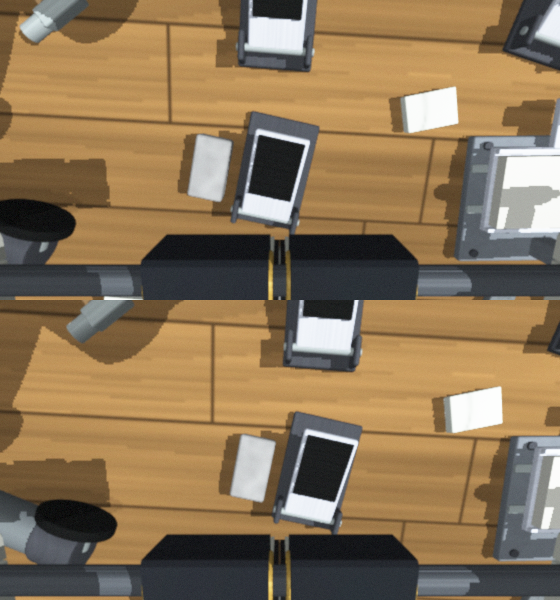

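The pedal's rubber centre shows at about (277,168) and (324,168), with hinge ears near (237,212)/(297,222) and (281,512−300)/(337,522−300). The rubbing block is clear on the left.

```bash
python3 - <<'E'
import pickle
from h import *
D=[pickle.load(open(n+'.pkl','rb')) for n in('w5','w6')]
C=[];Q=[]
for (c,im),s in zip(D,((277,168),(324,168))):
    m=(im.max(2)<45).astype(np.uint8); n,l,st,ce=cv2.connectedComponentsWithStats(m,connectivity=4)
    k=l[s[1],s[0]]; r=cv2.minAreaRect(np.argwhere(l==k)[:,::-1].astype(np.float32)); b=cv2.boxPoints(r)
    b=b[np.argsort(b[:,1])]; b=np.vstack([b[:2][np.argsort(b[:2,0])],b[2:][np.argsort(b[2:,0])]])
    print(k,st[k],ce[k],b.round(1).tolist()); C.append(ce[k]);Q.append(b)
a,b=D[0][0],D[1][0]
print('centre',tri(a,C[0],b,C[1]).round(1))
for i in range(4): print(tri(a,Q[0][i],b,Q[1][i]).round(1))
h=[onz(a,p,32).round(1) for p in((237,212),(297,222))]+[onz(b,p,32).round(1) for p in((281,212),(337,222))];print(h)
E
```

```text
51 [ 249  136   55   64 2461] [275.09223893 167.57009346] [[259.29998779296875, 135.39999389648438], [303.3999938964844, 145.3000030517578], [246.8000030517578, 190.89999389648438], [290.8999938964844, 200.8000030517578]]
29 [ 294  136   58   65 2489] [321.80192849 167.84130173] [[308.0, 134.5], [351.79998779296875, 145.6999969482422], [293.29998779296875, 191.5], [337.20001220703125, 202.8000030517578]]
centre [ 584.6 -198.2   61.6]
[ 543.3 -220.3   71. ]
[ 553.3 -164.    70.7]
[ 616.8 -233.7   68. ]
[ 627.6 -174.8   68.5]
[array([ 656.1, -249.7,   32. ]), array([ 666.1, -162. ,   32. ]), array([ 655.4, -247.4,   32. ]), array([ 665.8, -165.2,   32. ])]
```

```bash
python3 -m jog '[[6,20,0,0,0,0],[6,20,10,0,0,0],[6.7,20,24,0,0,0],[0,0,35,0,0,0],[0,0,35,0,0,0],[0,0,35,0,0,0],[0,0,35,0,0,0],[0,0,30,0,0,0],[0,0,20,0,0,0],[0,0,8,0,0,0],[0,0,0,0,0,0],[0,0,0,0,0,0]]'; python3 -m jog '[[0,0,0,0,0,0],[0,0,0,0,0,0]]'
```

```text
time: 15.1
tool_pos: [571.6, -195.3, 93.3]
tcp_rot: [-3.141, 0.002, -3.086]
contact_force: [0.8, -0.4, -0.1]
grip_width: 0.4
finger_force: 0.0
time: 15.3
tool_pos: [571.4, -195.6, 93.3]
tcp_rot: [-3.141, 0.002, -3.086]
contact_force: [-0.1, 0.0, 0.5]
grip_width: 0.2
finger_force: 0.0
```

```bash
python3 -m jog '[[0,0,8,0,0,0],[0,0,8,0,0,0],[0,0,6,0,0,0],[0,0,6,0,0,0],[0,0,5,0,0,0],[0,0,0,0,0,0],[0,0,0,0,0,0]]'; python3 -m jog '[[0,0,5,0,0,0],[0,0,5,0,0,0],[0,0,4,0,0,0],[0,0,2,0,0,0],[0,0,1.5,0,0,0],[0,0,0,0,0,0],[0,0,0,0,0,0]]'
```

```text
time: 16.0
tool_pos: [570.8, -195.4, 58.9]
tcp_rot: [3.141, -0.0, -3.086]
contact_force: [0.3, -0.3, -0.2]
grip_width: 0.3
finger_force: 0.0
time: 16.7
tool_pos: [570.7, -195.4, 42.0]
tcp_rot: [-3.141, 0.0, -3.086]
contact_force: [-1.3, 1.0, 5.9]
grip_width: 0.4
finger_force: 2.5
```

The force is lower than expected, so I'll check the side view before pressing further.

```bash
python3 - <<'E'
from h import *
c,im=shot('side','s2.png'); print(proj(c,(571,-195,42)),bot.get_obs()['contact_force'])
cv2.imwrite('pics/s2z.png',cv2.resize(im[100:240,210:400],None,fx=4,fy=4,interpolation=cv2.INTER_CUBIC)[:,:,::-1])
E
```

```text
[np.float64(298.9648009186881), np.float64(187.90072068128464)] [-2.21062251  0.67969108  5.1422472 ]
```

View pics/s2z.png

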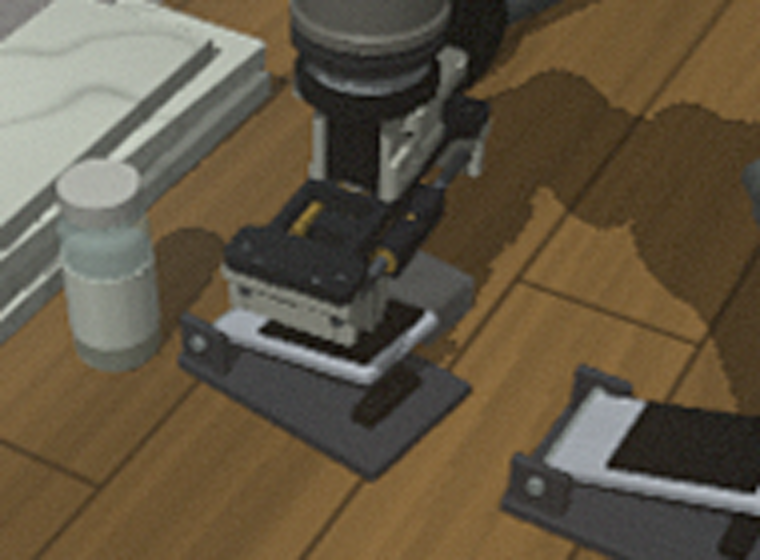

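The fingers rest on the rubber, and the line is on the mark. I'll press on in small steps and watch the force.

```bash
python3 -m jog '[[0,0,3,0,0,0],[0,0,3,0,0,0],[0,0,0,0,0,0],[0,0,0,0,0,0]]'; python3 -m jog '[[0,0,3,0,0,0],[0,0,3,0,0,0],[0,0,0,0,0,0],[0,0,0,0,0,0]]'
```

```text
time: 17.15
tool_pos: [570.6, -195.4, 36.1]
tcp_rot: [-3.141, -0.0, -3.086]
contact_force: [-2.9, 0.3, 7.4]
grip_width: 0.1
finger_force: 3.3
time: 17.55
tool_pos: [570.2, -195.4, 30.2]
tcp_rot: [-3.142, -0.001, -3.086]
contact_force: [-4.8, 0.3, 8.9]
grip_width: 0.6
finger_force: 4.2
```

```bash
python3 -m jog '[[0,0,3,0,0,0],[0,0,2,0,0,0],[0,0,0,0,0,0],[0,0,0,0,0,0]]'; python3 -m jog '[[0,0,3,0,0,0],[0,0,2,0,0,0],[0,0,0,0,0,0],[0,0,0,0,0,0]]'; python3 - <<'E'
from h import *
c,im=shot('side','s3.png')
cv2.imwrite('pics/s3z.png',cv2.resize(im[100:240,210:400],None,fx=4,fy=4,interpolation=cv2.INTER_CUBIC)[:,:,::-1])
E
```

```text
time: 17.95
tool_pos: [569.8, -195.4, 25.3]
tcp_rot: [3.141, -0.002, -3.086]
contact_force: [-5.9, 0.5, 11.2]
grip_width: 0.6
finger_force: 4.9
time: 18.35
tool_pos: [569.4, -195.3, 20.3]
tcp_rot: [3.141, -0.002, -3.086]
contact_force: [-7.8, 0.8, 12.2]
grip_width: 0.6
finger_force: 5.8
```

View pics/s3z.png

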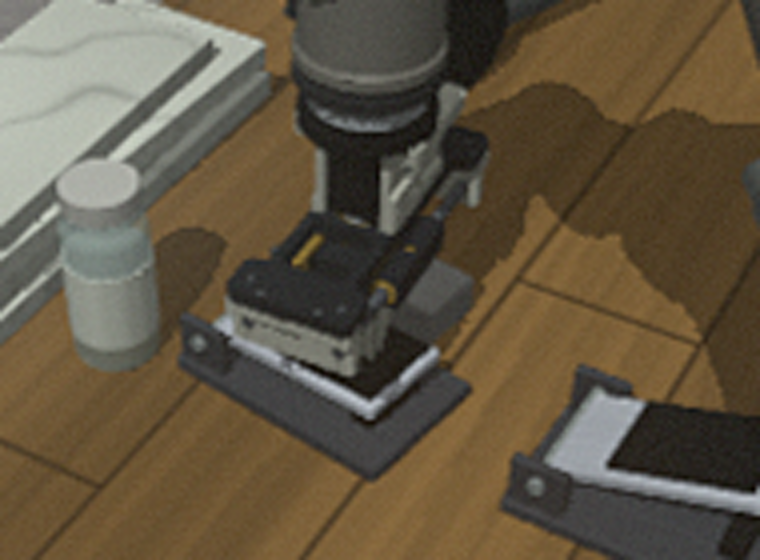

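The pedal is going down, so I'll continue until it's stiff.

```bash
python3 -m jog '[[0,0,2,0,0,0],[0,0,2,0,0,0],[0,0,0,0,0,0],[0,0,0,0,0,0]]'; python3 -m jog '[[0,0,1,0,0,0],[0,0,1,0,0,0],[0,0,0,0,0,0],[0,0,0,0,0,0]]'
```

```text
time: 18.8
tool_pos: [568.9, -195.3, 16.5]
tcp_rot: [3.141, -0.003, -3.086]
contact_force: [-10.2, 1.2, 14.2]
grip_width: 0.4
finger_force: 7.0
time: 19.2
tool_pos: [569.0, -195.3, 16.3]
tcp_rot: [3.141, -0.003, -3.086]
contact_force: [-14.6, 3.0, 26.3]
grip_width: 0.4
finger_force: 13.3
```

It's at the stop: the force jumped to 26 N and z stopped falling. Next I hold, then release.

```bash
python3 -m jog '[[0,0,0,0,0,0],[0,0,0,0,0,0],[0,0,0,0,0,0],[0,0,0,0,0,0],[0,0,0,0,0,0],[0,0,0,0,0,0]]'; python3 -m jog '[[0,0,-4,0,0,0],[0,0,-8,0,0,0],[0,0,-10,0,0,0],[0,0,-15,0,0,0],[0,0,-20,0,0,0],[0,0,-30,0,0,0],[0,0,-35,0,0,0],[0,0,-35,0,0,0],[0,0,-35,0,0,0],[0,0,-35,0,0,0],[0,0,-35,0,0,0],[0,0,-35,0,0,0]]'; python3 -m jog '[[0,33,0,0,0,0],[0,33,0,0,0,0],[0,33,0,0,0,0],[0,33,0,0,0,0],[0,33,0,0,0,0],[0,33,0,0,0,0],[0,33,0,0,0,0],[0,33,0,0,0,0],[0,33,0,0,0,0],[0,33,0,0,0,0],[0,33,0,0,0,0],[0,33,0,0,0,0]]';python3 -m jog '[[0,0,0,0,0,0],[0,0,0,0,0,0],[0,0,0,0,0,0]]'
python3 m1.py w7; python3 - <<'E'
import pickle
from h import *
c,im=pickle.load(open('w7.pkl','rb'))
s=cam('side'); si=bot.capture('side')
cv2.imwrite('pics/end.png',np.hstack([cv2.resize(im[50:270,180:400],(400,400)),cv2.resize(si[110:260,210:360],(400,400))])[:,:,::-1])
p=proj(c,(596.5,203.2,56));g=im.astype(int).sum(2);cx=int(p[0])
P=[]
for x in range(552,580):
    u,v=proj(c,(x,203.2-.063*(596.5-x),56)); r=int(round(v)); u=int(u); w=np.clip(400-g[r,u-12:u+13],0,None).astype(float)
    if w.sum()>0: P.append(onz(c,(u-12+(w*np.arange(25)).sum()/w.sum(),r),56))
P=np.array(P);print(len(P),np.median((P[:,:2]-[596.5,203.2])@[-.063,.998]))
E
```

```text
time: 19.8
tool_pos: [569.0, -195.3, 16.3]
tcp_rot: [3.141, -0.003, -3.086]
contact_force: [-15.1, 3.1, 26.3]
grip_width: 0.3
finger_force: 13.3
time: 21.0
tool_pos: [570.6, -195.2, 311.8]
tcp_rot: [3.141, 0.0, -3.086]
contact_force: [0.0, 0.2, -0.3]
grip_width: 0.5
finger_force: 0.0
time: 22.2
tool_pos: [548.7, 201.5, 310.3]
tcp_rot: [3.141, -0.0, -3.086]
contact_force: [0.7, -0.7, 0.9]
grip_width: 0.6
finger_force: 0.0
time: 22.5
tool_pos: [549.0, 199.3, 310.3]
tcp_rot: [-3.141, -0.0, -3.087]
contact_force: [-0.3, -0.5, 0.4]
grip_width: 0.7
finger_force: 0.0
[549.12095958 199.02674552 310.44050524]
28 1.0384230432128094
```

View pics/end.png

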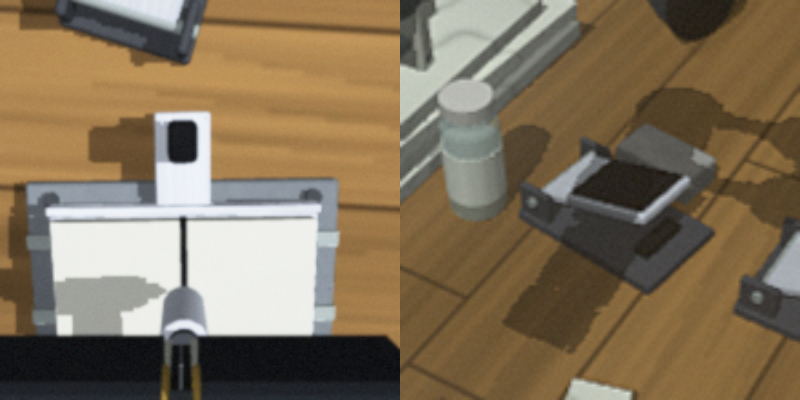

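The line (column 183) runs under the cylinder, about 1 mm off. The pedal is back up, and the jar and block haven't moved. I'm handing the job in.

```bash
python3 -c "
from plant import bot
print(bot.close_job())"
```

```text
the job is handed in; nothing more can be done
None
```

The job is handed in, verdict not shown: the crayon line measures about 1 mm from the punch axis, the pedal was held at its stop for about 0.6 s and sprang back up, the jar and rubbing block look unmoved in the final picture (the offcut was not re-checked), and the arm is clear of everything.

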